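Pack the stitching tray at the leather bench

ROBOT

A 6-joint arm with a two-finger parallel gripper is mounted at the origin on the work surface. World frame = base frame: x ahead of the robot, y to its left, z up, the work surface at z = 0. Lengths are in m, angles in degrees, forces in N, time in s.
With the tool pointing down it reaches from about 0.3 to 0.85 m from the base axis. Payload 5.4 kg.
Tool frame: the origin (TCP) lies between the finger pads; the fingertips stand 19 mm ahead of it and the grasp point (between the pads) is the TCP; z points along the fingers, y is the line along which they close (so a half turn about z gives the same grasp; the last joint's range is limited). The gripper opens to 85 mm and grips with 20 to 120 N. Pads are 22 mm wide; open, the fingers measure 114 mm over their backs; the gripper's body (76 mm by 85 mm) begins 54 mm behind the grasp point. The pads swing forward as they close: fully open they stand 13 mm farther back than shut.
Start: joints at [-80.449, 9.076, 91.501, -0, 79.423, -12.038], TCP at [0.212, -0.535, 0.25] pointing down, gripper open.
Joint ranges: [-166.64, 166.64], [-54.1, 131.32], [10.49, 154.53], [-73.88, 253.88], [9.74, 151.15], [-171.62, 171.62]. Speed limits (degrees/s): [147.25, 147.25, 180, 180, 180, 180].

INTERFACE

Orientations are given as a 3x3 rotation matrix whose columns are the frame's x, y, z axes.
In Python, from station import readout, imaging, ctrl gives the robot as it stands.
- The arm moves only by the tool send_rows, never from a script. Its argument "motion" is a list that holds one entry, the list of rows, each a list of 7 numbers: the turn, a rotation vector about the tool's x, y, z as a fraction of full scale, then the shift along the tool's x, y, z as a fraction of full scale, then the gripper command: -1 is fully open, 1 is shut, values between are in proportion. A call has 1 to 5 rows; each row shifts and turns the commanded pose from where the row before left it, along the tool's axes as they then stand; what a row does not reach is not made up. Full scale, the value 1, is 0.1 m for a shift and 180 degrees for a turn. A row lasts 1/10 s, in which the tool goes at most 50 mm and 8.59 degrees, less where a joint would pass 70% of its speed; a pose out of reach is approached as far as the arm can. A call with a number of a shift or a turn outside -1 to 1 is refused whole. A call with a gripper value outside its range is refused whole. The fingers move at their own pace and stop on an object; "grip_force" is the grip in N (left out, the last holds). Time passes only in rows, so rows that do not move let the fingers close. It gives the time, the measured TCP pose, the force, the opening and the grip force at its end, in the units of the state.
- readout.get_obs(): the state, without advancing time (a new reading comes with each control period).
- imaging.read_camera(name): name is "scene" or "side" or "wrist"; returns the picture (400x640x3 uint8, red, green, blue); there is no depth.
- imaging.camera_info(name): a dict with "camera_matrix" (3x3 intrinsics, pixels), "position" and "orientation" of the camera in the world; the wrist camera has in their place "tool_from_camera" (4x4, takes a point from camera to tool coordinates, whose origin is the TCP and whose axes are the flange's). Camera axes: x right, y down, z forward; pixel columns grow to the right and rows downward; lengths in m; the calibration is good to about 2 mm. A picture is of the moment at which its call begins: read the wrist's pose just before it. camera_info takes no time and is no camera call.
- ctrl.hand_in(): hands the job in; it is judged then, once.
The state is a dict: "t": time; "q": joint angles; "joint_velocities": joint speeds; "joint_efforts": joint torques, N m; "tool_pos": TCP position; "tcp_rot": TCP orientation; "contact_force": force on the tool from outside, world axes, zero at the start; "moment": the same for the moment, N m; "width": finger opening in m; "gripper_force": force on a finger pad.
Only numpy, scipy, OpenCV 4.12 (cv2) and the standard library are available. Lean on these libraries where they do the work, as an engineer would, in place of code of your own. Each camera call takes 0.05 s, during which the arm holds its last target. There are 200 camera calls.

TASK

Pack the stitching kit into the plywood tray: set the big full thread cone, the small full thread spool, the needle case and the bar of beeswax each the right way up and right down into the recess cut to its shape and size, without dropping them. The empty thread cone and the cork sanding block are not part of the kit: leave them where they are on the bench.

Things in the scene. Friction and masses are not known exactly. Their poses are not given: they have to be found in the camera images.
- cone_mid (a point): Big full thread cone standing upright: green plastic base flange 56 mm across and 5 mm thick, black thread wound 46 mm across (plain cylinder) from 5 to 60 mm up, green cap 20 mm across to 70 mm. The point is on its axis, half-way up (35 mm above its underside); z is its axis, up. About 120 g.
- spool_mid (a point): Small full thread spool standing upright: green base flange 40 mm across and 5 mm thick, off-white linen thread wound 32 mm across (plain cylinder) from 5 to 40 mm up, green cap 14 mm across to 48 mm. The point is on its axis, half-way up (24 mm above its underside); z up. About 40 g.
- needle_mid (a point): Needle case standing upright: slim bare-aluminium tube 24 mm across, with a ringed screw cap 26 mm across over its top 16 mm; 58 mm tall. The point is on its axis, half-way up (29 mm above its underside); z up. About 50 g.
- wax_mid (a point): Bar of beeswax lying flat: honey-coloured, rounded edges, 60 mm (its x) by 36 mm (its y) by 28 mm high, two thin thread grooves along its top. The point is its centre (14 mm above its underside); z up. About 60 g.
- empty_mid (a point): Empty thread cone, not part of the kit: the same green base flange of 56 mm and height of 70 mm as the big full cone but with no thread, only a bare green tube 26 mm across at the foot and 20 mm at the top, with a 23 mm lip. Stands upright; the point is on its axis, half-way up (35 mm).
- block_mid (a point): Sanding block, not part of the kit: cork, 90 mm (its x) by 55 mm (its y) by 35 mm high, with dark sandpaper around its lower part; clearly bigger than the wax bar. Loose, lies flat; the point is its centre (17.5 mm up).
- bay_cone_floor (a point): Square plywood insert, 86 mm, with a round recess 70 mm across, the largest round one, for the big thread cone, 8 mm deep, grey felt floor 9 mm above the bench. One of four (centres 88 mm apart, in any order) filling the fixed low tray, 196 mm square; insert tops are 17 mm, tray rims 20 mm above the bench. The point is the centre of the recess floor; z up, x, y along the insert's edges.
- bay_spool_floor (a point): Square plywood insert, 86 mm, with a round recess 54 mm across, the middle-sized round one, for the small thread spool, 8 mm deep, grey felt floor 9 mm above the bench. One of four (centres 88 mm apart, in any order) filling the fixed low tray, 196 mm square; insert tops are 17 mm, tray rims 20 mm above the bench. The point is the centre of the recess floor; z up, x, y along the insert's edges.
- bay_needle_floor (a point): Square plywood insert, 86 mm, with a round recess 40 mm across, the smallest, for the needle case, 8 mm deep, grey felt floor 9 mm above the bench. One of four (centres 88 mm apart, in any order) filling the fixed low tray, 196 mm square; insert tops are 17 mm, tray rims 20 mm above the bench. The point is the centre of the recess floor; z up, x, y along the insert's edges.
- bay_wax_floor (a point): Square plywood insert, 86 mm, with an oblong recess 74 mm (along x) by 50 mm (along y), for the beeswax bar laid flat, 8 mm deep, grey felt floor 9 mm above the bench. One of four (centres 88 mm apart, in any order) filling the fixed low tray, 196 mm square; insert tops are 17 mm, tray rims 20 mm above the bench. The point is the centre of the recess floor; z up, x, y along the insert's edges. The bar's length goes along x, either way round.

How it is judged:
By the outcome, as a careful person would: the job done as asked, in the order asked, and still so for the second after the job is handed in, with the robot touching nothing.
It also fails if it takes over 106 s, if anything falls off the work surface, if the arm or the gripper's body presses on something with over 40 N, if the wrist force passes 120 N, or if a joint passes its speed limit or range.

## Working session

There is one attempt and no reset: what is moved stays moved. The work goes in short steps, Python scripts to look and compute and a tool call to move; the robot and the scene stay as the last step left them, time stands still between calls to the robot, and variables do not carry over. Pictures are saved under pics/ and viewed, at most 17 in all, crops included, and the job is handed in when it is done.

Besides the shell and the picture viewer there is one more tool, called after "Call:" by a JSON object that holds its "api" and its "payload". send_rows: Moves the arm, as the interface text tells. Shift numbers are shares of 0.1 m and turn numbers shares of 180 degrees, none past 1 either way. Its arguments: {"type":"object","properties":{"motion":{"type":"array","items":{"type":"array","items":{"type":"array","items":{"type":"number","minimum":-1,"maximum":1}}}},"grip_force":{"type":"number"}},"required":["motion"]}

```bash
mkdir -p pics; ls; python3 - <<'E'
from station import readout, imaging
import cv2, numpy as np
o=readout.get_obs(); print(o['t'],o['tool_pos'],np.round(o['tcp_rot'],3),o['width'],o['gripper_force'])
for n in ('scene','side','wrist'):
    cv2.imwrite(f'pics/a_{n}.png',imaging.read_camera(n)[...,::-1]); print(n,imaging.camera_info(n))
E
```

```text
pics
0.0 [ 0.21146212 -0.53410305  0.24932924] [[ 0.93   0.368 -0.   ]
 [ 0.368 -0.93   0.002]
 [ 0.    -0.002 -1.   ]] 0.08521848575967735 0.0
scene {'camera_matrix': array([[382.78326916,   0.        , 316.80481335],
       [  0.        , 382.78326916, 195.260976  ],
       [  0.        ,   0.        ,   1.        ]]), 'position': array([ 1.08360603, -0.58417489,  0.68821004]), 'orientation': array([[ 0.71552302,  0.40645987, -0.56817003],
       [ 0.69841845, -0.43418903,  0.56893897],
       [-0.01544233, -0.80390936, -0.59455132]])}
side {'camera_matrix': array([[466.88274813,   0.        , 314.55907578],
       [  0.        , 466.88274813, 201.55540009],
       [  0.        ,   0.        ,   1.        ]]), 'position': array([0.34325455, 0.82805845, 1.05563208]), 'orientation': array([[-0.97945652, -0.15836273,  0.12484462],
       [-0.20148882,  0.74337919, -0.63780063],
       [ 0.00819695, -0.64985278, -0.76001591]])}
wrist {'camera_matrix': array([[315.14442838,   0.        , 313.41925989],
       [  0.        , 315.14442838, 200.69665938],
       [  0.        ,   0.        ,   1.        ]]), 'tool_from_camera': array([[-4.64000994e-04, -9.65458853e-01, -2.60555154e-01,
         6.51480865e-02],
       [ 9.99999616e-01, -6.41689433e-04,  5.96894460e-04,
         5.41822678e-04],
       [-7.43472530e-04, -2.60554777e-01,  9.65458780e-01,
        -1.23366706e-01],
       [ 0.00000000e+00,  0.00000000e+00,  0.00000000e+00,
         1.00000000e+00]])}
```

View pics/a_scene.png

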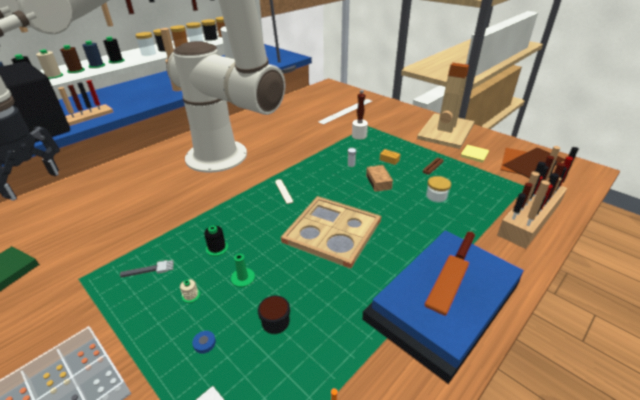

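View pics/a_side.png

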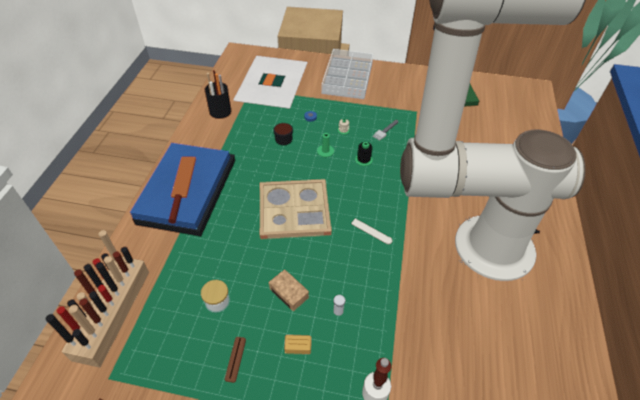

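Both views agree. In the side view the black cone is at (365,153), spool (344,127), empty cone (326,145), needle case (340,305), wax (297,344) and cork block (289,289). The tray is at (295,208), with its recesses at cone (279,196), spool (309,195), needle (279,219) and wax (310,217).

```bash
cat > h.py <<'E'
import numpy as np, cv2
from station import readout, imaging
from scipy.spatial.transform import Rotation as R
def cam(n,o=None):
    i=imaging.camera_info(n); K=i['camera_matrix']
    if n!='wrist': return K,np.array(i['position']),np.array(i['orientation'])
    T=i['tool_from_camera']; Rt=np.array(o['tcp_rot']); return K,Rt@T[:3,3]+np.array(o['tool_pos']),Rt@T[:3,:3]
def p2w(c,px,z):
    K,p,Q=c; d=Q@np.linalg.solve(K,[px[0],px[1],1]); return p+d*(z-p[2])/d[2]
def w2p(c,w):
    K,p,Q=c; v=K@(Q.T@(np.array(w)-p)); return v[:2]/v[2]
def shot(name):
    o=readout.get_obs(); im=imaging.read_camera('wrist'); cv2.imwrite(f'pics/{name}.png',im[...,::-1]); return o,im,cam('wrist',o)
def rel(o,w,yaw=None):
    "shift in tool axes to world point w; yaw (deg) = direction of tool y; prints turn about tool z as fraction of 180"
    Rt=np.array(o['tcp_rot']); s=Rt.T@(np.array(w)-np.array(o['tool_pos']))
    r=''
    if yaw is not None:
        cur=np.degrees(np.arctan2(Rt[1,1],Rt[0,1])); d=(yaw-cur+90)%180-90; r=f' turn_z(deg, tool) {-d:.2f} frac {-d/180:.4f}'
    print('shift/0.1',np.round(s/0.1,3),r)
E
python3 - <<'E'
from h import *
S=cam('scene');D=cam('side')
for n,d,s,z in [('cone',(365,153),(215,239),.035),('spool',(344,127),(190,291),.024),('empty',(326,151),(242,277),.0),('needle',(340,305),(352,158),.029),('wax',(297,344),(390,156),.014),('block',(289,289),(379,177),.0175),
 ('bcone',(279,196),(340,242),.009),('bspool',(309,195),(310,232),.009),('bneedle',(279,219),(354,222),.009),('bwax',(310,217),(325,214),.009)]:
    print(n,np.round(p2w(D,d,z),3),np.round(p2w(S,s,z),3))
E
```

```text
cone [ 0.396 -0.259  0.035] [ 0.402 -0.265  0.035]
spool [ 0.482 -0.382  0.024] [ 0.492 -0.392  0.024]
empty [ 0.524 -0.279  0.   ] [ 0.523 -0.278  0.   ]
needle [0.385 0.278 0.029] [0.394 0.276 0.029]
wax [0.466 0.39  0.014] [0.464 0.394 0.014]
block [0.518 0.254 0.018] [0.518 0.26  0.017]
bcone [ 0.623 -0.05   0.009] [ 0.618 -0.038  0.009]
bspool [ 0.537 -0.072  0.009] [ 0.535 -0.063  0.009]
bneedle [0.601 0.035 0.009] [0.594 0.047 0.009]
bwax [0.516 0.01  0.009] [0.513 0.018 0.009]
```

View pics/a_wrist.png

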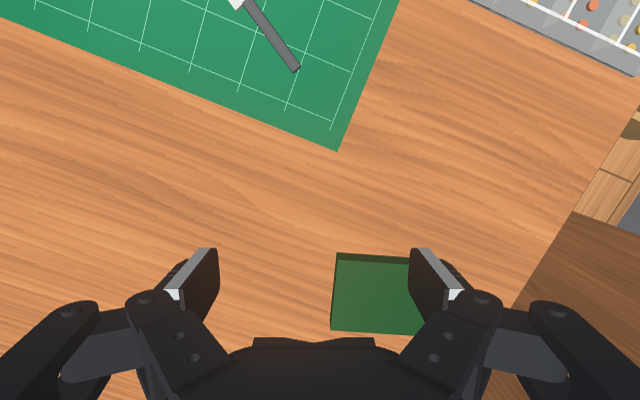

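Call:
{"api": "send_rows", "payload": {"motion": [[[0,0,0,0.39,-0.26,0.1,-1],[0,0,0,0.39,-0.26,0.1,-1],[0,0,0,0.39,-0.26,0.1,-1],[0,0,0,0.39,-0.26,0.1,-1],[0,0,0,0.39,-0.26,0.1,-1]]], "grip_force": 30}}

```text
t: 0.65
tool_pos: [0.3457, -0.3403, 0.1997]
tcp_rot: [[0.93, 0.367, 0.0], [0.367, -0.93, 0.0], [0.0, -0.0, -1.0]]
contact_force: [1.2, 0.2, -0.4]
width: 0.0853
gripper_force: 0.0
```

Call:
{"api": "send_rows", "payload": {"motion": [[[0,0,0,0.39,-0.26,0.1,-1],[0,0,0,0.39,-0.26,0.1,-1],[0,0,0,0,0,0,-1]]]}}

```text
t: 0.95
tool_pos: [0.3996, -0.2597, 0.1783]
tcp_rot: [[0.927, 0.374, -0.002], [0.374, -0.927, 0.004], [-0.0, -0.005, -1.0]]
contact_force: [-1.0, -0.1, -0.1]
width: 0.0857
gripper_force: 0.0
```

```bash
python3 - <<'E'
from h import *
o,im,c=shot('b1'); print(o['t'],o['tool_pos'],w2p(c,[.399,-.262,.07]),w2p(c,[.399,-.262,0]))
rel(o,[.399,-.262,.04])
E
```

```text
0.95 [ 0.39963512 -0.25968016  0.17831833] [315.71680472 205.84176509] [315.50636435 186.08936382]
shift/0.1 [-0.015  0.026  1.383]
```

View pics/b1.png

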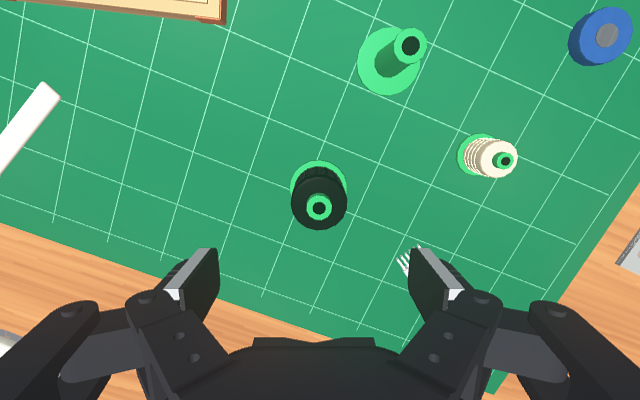

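The close view shows the cone cap at (319,207), the spool cap at (505,160) and the empty cone's top at (410,45), with clear space around the big cone.

```bash
python3 - <<'E'
from h import *
o=readout.get_obs(); c=cam('wrist',o)
w=p2w(c,(319,207.5),.07); print(w,p2w(c,(505,160.5),.048)); w[2]=.04
rel(o,w)
E
```

```text
[ 0.39778926 -0.26783696  0.07      ] [ 0.48455529 -0.39514822  0.048     ]
shift/0.1 [-0.03   0.05   1.392]
```

Call:
{"api": "send_rows", "payload": {"motion": [[[0,0,0,-0.03,0.05,0.4,-1],[0,0,0,0,0,0.4,-1],[0,0,0,0,0,0.4,-1],[0,0,0,0,0,0.18,-1],[0,0,0,0,0,0,-1]]]}}

```text
t: 1.5
tool_pos: [0.3951, -0.2699, 0.0396]
tcp_rot: [[0.93, 0.366, -0.004], [0.366, -0.93, 0.005], [-0.002, -0.006, -1.0]]
contact_force: [-0.1, 0.3, -0.6]
width: 0.0853
gripper_force: 0.0
```

Call:
{"api": "send_rows", "payload": {"motion": [[[0,0,0,0,0,0,1],[0,0,0,0,0,0,1],[0,0,0,0,0,0,1],[0,0,0,0,0,0,1],[0,0,0,0,0,0,1]]], "grip_force": 30}}

```text
t: 2.0
tool_pos: [0.3982, -0.2717, 0.0441]
tcp_rot: [[0.93, 0.368, 0.002], [0.368, -0.93, -0.002], [0.001, 0.003, -1.0]]
contact_force: [-1.3, 0.9, 5.4]
width: 0.0448
gripper_force: 30.4
```

Call:
{"api": "send_rows", "payload": {"motion": [[[0,0,0,0,0,-0.2,1],[0,0,0,0,0,-0.4,1],[0,0,0,0,0,-0.4,1],[0,0,0,0,0,0,1]]]}}

```text
t: 2.4
tool_pos: [0.4007, -0.2743, 0.1492]
tcp_rot: [[0.93, 0.368, 0.009], [0.368, -0.93, -0.01], [0.005, 0.013, -1.0]]
contact_force: [0.3, -1.0, -0.0]
width: 0.0452
gripper_force: 31.5
```

Call:
{"api": "send_rows", "payload": {"motion": [[[0,0,0,0.2,-0.14,0,1],[0,0,0,0.4,-0.27,0,1],[0,0,0,0.4,-0.27,0,1],[0,0,0,0.4,-0.27,0,1],[0,0,0,0.4,-0.27,0,1]]]}}

```text
t: 2.9
tool_pos: [0.5207, -0.0894, 0.1423]
tcp_rot: [[0.93, 0.368, 0.001], [0.368, -0.93, -0.0], [0.0, 0.001, -1.0]]
contact_force: [0.7, -1.1, -1.0]
width: 0.0455
gripper_force: 31.5
```

Call:
{"api": "send_rows", "payload": {"motion": [[[0,0,0,0.1,-0.08,0,1],[0,0,0,0,0,0,1],[0,0,0,0,0,0,1]]]}}

```text
t: 3.2
tool_pos: [0.5258, -0.0805, 0.142]
tcp_rot: [[0.93, 0.368, -0.001], [0.368, -0.93, -0.001], [-0.001, 0.0, -1.0]]
contact_force: [0.4, 0.1, -1.6]
width: 0.045
gripper_force: 31.5
```

```bash
python3 - <<'E'
from h import *
o,im,c=shot('c1'); print(o['t'],o['tool_pos'],o['width'],o['contact_force'],w2p(c,[.62,-.044,.009]))
E
```

```text
3.2 [ 0.52581775 -0.08047508  0.14201928] 0.045018918157865614 [ 0.40713826  0.10057775 -1.6112898 ] [313.4047627   66.34551527]
```

View pics/c1.png

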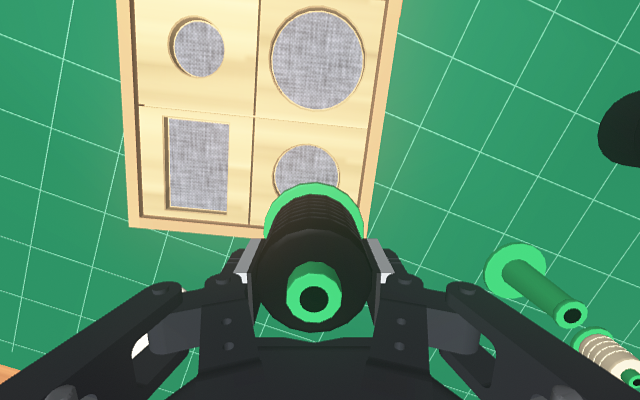

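The cone is held. The tray's recess rims are visible: cone at about (317,59), needle (197,47), wax about (197,165) and spool about (307,177), partly hidden.

```bash
python3 - <<'E'
from h import *
o=readout.get_obs(); c=cam('wrist',o)
P={n:p2w(c,p,.017) for n,p in dict(cone=(317.5,59),needle=(197,47),wax=(196.5,164.5),spool=(307,177)).items()}
for n in P: print(n,np.round(P[n],4))
q=np.array([[.5,.5],[-.5,.5],[-.5,-.5],[.5,-.5]])*.088 # cone,needle,wax,spool
w=np.array([P[n][:2] for n in('cone','needle','wax','spool')])
m=w.mean(0);wc=w-m
from scipy.optimize import least_squares
# order orientation: determine handedness
best=None
for s in (1,-1):
    Q=q*[1,s]
    for th in np.arange(-180,180,.5):
        t=np.radians(th);A=np.array([[np.cos(t),-np.sin(t)],[np.sin(t),np.cos(t)]])
        e=np.abs(Q@A.T-wc).max()
        if best is None or e<best[0]: best=(e,s,th,m+Q@A.T)
print(best)
rel(o,[*best[3][0],.142])
E
```

```text
cone [ 0.6246 -0.0459  0.017 ]
needle [0.6002 0.0379 0.017 ]
wax [0.5178 0.0147 0.017 ]
spool [ 0.5405 -0.0704  0.017 ]
(np.float64(0.0012434619281136636), 1, np.float64(-74.5), array([[ 0.62493195, -0.04657728],
       [ 0.60141497,  0.0382222 ],
       [ 0.51661549,  0.01470522],
       [ 0.54013247, -0.07009426]]))
shift/0.1 [1.049 0.045 0.   ]
```

```bash
cat >> h.py <<'E'
def t2p(v):
    i=imaging.camera_info('wrist'); T=i['tool_from_camera']; u=i['camera_matrix']@(T[:3,:3].T@(np.array(v)-T[:3,3])); return np.round(u[:2]/u[2],1)
E
python3 - <<'E'
from h import *
for z in(-.036,-.03,-.026): print(z,t2p([0,0,z]),t2p([.005,0,z]),'fl front',t2p([.028,0,z+.07]),'l',t2p([0,.028,z+.068]))
E
```

```text
-0.036 [311.6 325.5] [311.6 311.9] fl front [312.2 190.7] l [365.1 243. ]
-0.03 [311.7 314.2] [311.7 301.2] fl front [312.2 188.1] l [363.3 238.7]
-0.026 [311.8 307.3] [311.7 294.7] fl front [312.2 186.5] l [362.2 236. ]
```

Call:
{"api": "send_rows", "payload": {"motion": [[[0,0,0,0.25,0.01,0,1],[0,0,0,0.4,0.015,0,1],[0,0,0,0.37,0.015,0,1],[0,0,0,0,0,0,1],[0,0,0,0,0,0,1]]]}}

```text
t: 3.75
tool_pos: [0.6223, -0.0475, 0.1418]
tcp_rot: [[0.93, 0.367, -0.001], [0.367, -0.93, -0.0], [-0.001, -0.0, -1.0]]
contact_force: [-0.1, -0.4, -1.4]
width: 0.0453
gripper_force: 31.5
```

Call:
{"api": "send_rows", "payload": {"motion": [[[0,0,0,0,0,0.3,1],[0,0,0,0,0,0.3,1],[0,0,0,0,0,0.1,1],[0,0,0,0,0,0,1],[0,0,0,0,0,0,1]]]}}

```text
t: 4.25
tool_pos: [0.623, -0.0469, 0.0737]
tcp_rot: [[0.93, 0.367, 0.002], [0.367, -0.93, -0.001], [0.001, 0.001, -1.0]]
contact_force: [0.1, -0.5, -1.1]
width: 0.0453
gripper_force: 31.4
```

```bash
python3 - <<'E'
from h import *
o,im,c=shot('d1'); print(o['t'],o['tool_pos'],o['width'],o['contact_force']);rel(o,[.6249,-.0466,.05])
cv2.imwrite('pics/d1s.png',cv2.resize(imaging.read_camera('scene')[180:290,260:420,::-1],None,fx=4,fy=4))
E
```

```text
4.25 [ 0.62304327 -0.04692833  0.07370169] 0.045257343689594276 [ 0.14537737 -0.52500291 -1.11291523]
shift/0.1 [0.018 0.004 0.237]
```

View pics/d1.png

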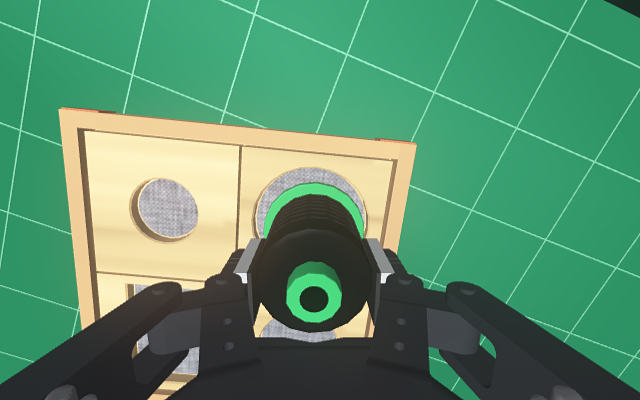

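The flange sits within the large recess with margin around it, so I'll lower it in steps while watching the force.

Call:
{"api": "send_rows", "payload": {"motion": [[[0,0,0,0,0,0.1,1],[0,0,0,0,0,0.06,1],[0,0,0,0,0,0,1],[0,0,0,0,0,0,1]]]}}

```text
t: 4.75
tool_pos: [0.6223, -0.046, 0.0558]
tcp_rot: [[0.93, 0.368, -0.001], [0.368, -0.93, 0.0], [-0.001, -0.001, -1.0]]
contact_force: [0.6, 0.1, -2.0]
width: 0.0453
gripper_force: 31.4
```

Call:
{"api": "send_rows", "payload": {"motion": [[[0,0,0,0,0,0.02,1],[0,0,0,0,0,0,1],[0,0,0,0,0,0,1]]]}}

```text
t: 5.05
tool_pos: [0.6227, -0.0461, 0.0543]
tcp_rot: [[0.93, 0.368, 0.0], [0.368, -0.93, -0.0], [0.0, 0.0, -1.0]]
contact_force: [-0.2, 0.0, -0.7]
width: 0.0454
gripper_force: 31.4
```

Call:
{"api": "send_rows", "payload": {"motion": [[[0,0,0,0,0,0.02,1],[0,0,0,0,0,0,1],[0,0,0,0,0,0,1]]]}}

```text
t: 5.35
tool_pos: [0.6231, -0.0462, 0.0531]
tcp_rot: [[0.93, 0.368, 0.001], [0.368, -0.93, -0.0], [0.001, 0.001, -1.0]]
contact_force: [-2.4, 0.5, 4.9]
width: 0.0452
gripper_force: 31.8
```

Contact at 5 N: the cone is seated. Next I release gently, lift, and head for the spool.

Call:
{"api": "send_rows", "payload": {"motion": [[[0,0,0,0,0,0,-0.5],[0,0,0,0,0,0,-0.5],[0,0,0,0,0,0,-0.5],[0,0,0,0,0,-0.2,-0.5],[0,0,0,0,0,-0.4,-0.5]]]}}

```text
t: 5.85
tool_pos: [0.6196, -0.0454, 0.1088]
tcp_rot: [[0.93, 0.368, -0.008], [0.368, -0.93, 0.002], [-0.007, -0.005, -1.0]]
contact_force: [0.5, 0.3, -0.1]
width: 0.064
gripper_force: 0.0
```

Call:
{"api": "send_rows", "payload": {"motion": [[[0,0,0,0,0,-0.4,-1],[0,0,0,0,0,-0.2,-1],[0,0,0,-0.1,0,0,-1],[0,0,0,0,0,0,-1]]]}}

```text
t: 6.25
tool_pos: [0.6122, -0.0501, 0.1716]
tcp_rot: [[0.93, 0.368, -0.001], [0.368, -0.93, 0.0], [-0.001, -0.001, -1.0]]
contact_force: [-0.5, -0.6, -0.7]
width: 0.0852
gripper_force: 0.0
```

```bash
python3 - <<'E'
from h import *
o,im,c=shot('e1'); print(o['t'],o['tool_pos']);rel(o,[.486,-.394,.16])
E
```

```text
6.25 [ 0.61215485 -0.05007713  0.17156636]
shift/0.1 [-2.437  2.735  0.117]
```

View pics/e1.png

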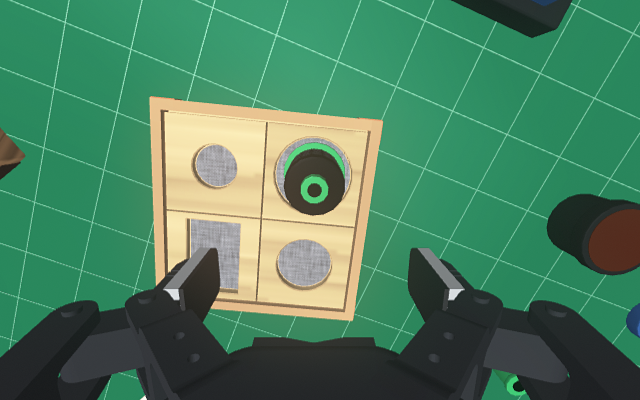

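The cone stands upright in its recess, cap at (314,190). Next, the spool.

Call:
{"api": "send_rows", "payload": {"motion": [[[0,0,0,-0.15,0.17,0,-1],[0,0,0,-0.31,0.34,0,-1],[0,0,0,-0.31,0.34,0,-1],[0,0,0,-0.31,0.34,0,-1],[0,0,0,-0.31,0.34,0,-1]]]}}

```text
t: 6.8
tool_pos: [0.5385, -0.2439, 0.1698]
tcp_rot: [[0.93, 0.368, -0.003], [0.368, -0.93, 0.002], [-0.002, -0.003, -1.0]]
contact_force: [0.2, 0.7, 0.3]
width: 0.0852
gripper_force: 0.0
```

Call:
{"api": "send_rows", "payload": {"motion": [[[0,0,0,-0.31,0.34,0.03,-1],[0,0,0,-0.31,0.34,0.03,-1],[0,0,0,-0.31,0.34,0.03,-1],[0,0,0,-0.1,0.15,0.03,-1],[0,0,0,0,0,0,-1]]]}}

```text
t: 7.3
tool_pos: [0.4859, -0.3912, 0.1577]
tcp_rot: [[0.931, 0.365, -0.002], [0.365, -0.931, 0.003], [-0.001, -0.003, -1.0]]
contact_force: [0.1, 0.2, -0.3]
width: 0.085
gripper_force: 0.0
```

```bash
python3 - <<'E'
from h import *
o,im,c=shot('f1'); print(o['t'],o['tool_pos'],w2p(c,[.486,-.394,.048]));rel(o,[.486,-.394,.032])
x,y=w2p(c,[.486,-.394,.048]).astype(int)
cv2.imwrite('pics/f1c.png',cv2.resize(im[y-60:y+60,x-80:x+80,::-1],None,fx=4,fy=4)); print(x-80,y-60)
E
```

```text
7.3 [ 0.48588327 -0.39118492  0.15772074] [316.49078159 204.49991162]
shift/0.1 [-0.008  0.031  1.257] 
236 144
```

View pics/f1c.png

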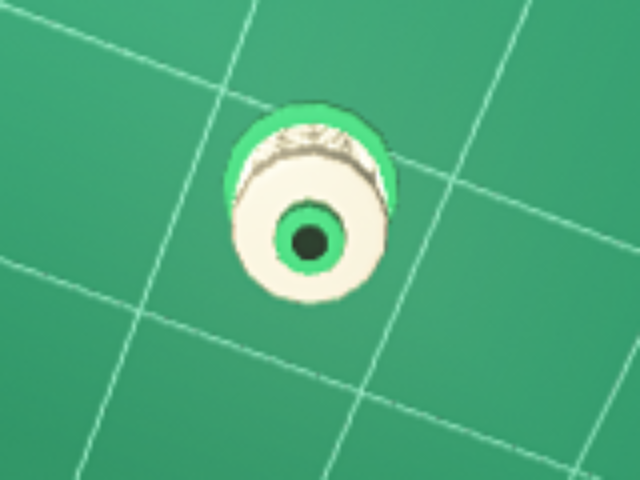

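The spool cap is at (313,204), essentially under the tool.

Call:
{"api": "send_rows", "payload": {"motion": [[[0,0,0,0.01,0.01,0.3,-1],[0,0,0,0,0,0.4,-1],[0,0,0,0,0,0.4,-1],[0,0,0,0,0,0.17,-1],[0,0,0,0,0,0,-1]]]}}

```text
t: 7.85
tool_pos: [0.4878, -0.387, 0.03]
tcp_rot: [[0.929, 0.369, -0.005], [0.369, -0.929, 0.006], [-0.002, -0.007, -1.0]]
contact_force: [0.2, 0.6, -0.5]
width: 0.0853
gripper_force: 0.0
```

Call:
{"api": "send_rows", "payload": {"motion": [[[0,0,0,0,0,0,1],[0,0,0,0,0,0,1],[0,0,0,0,0,0,1],[0,0,0,0,0,0,1],[0,0,0,0,0,0,1]]]}}

```text
t: 8.35
tool_pos: [0.4898, -0.3914, 0.0352]
tcp_rot: [[0.93, 0.368, 0.002], [0.368, -0.93, -0.002], [0.001, 0.003, -1.0]]
contact_force: [-0.1, 0.0, 5.0]
width: 0.031
gripper_force: 29.6
```

Call:
{"api": "send_rows", "payload": {"motion": [[[0,0,0,0,0,0,1],[0,0,0,0,0,0,1],[0,0,0,0,0,-0.1,1],[0,0,0,0,0,-0.4,1],[0,0,0,0,0,-0.4,1]]]}}

```text
t: 8.85
tool_pos: [0.4882, -0.3897, 0.1238]
tcp_rot: [[0.93, 0.368, -0.002], [0.368, -0.93, 0.002], [-0.001, -0.003, -1.0]]
contact_force: [1.1, -0.4, -0.2]
width: 0.0307
gripper_force: 29.9
```

```bash
python3 - <<'E'
from h import *
o=readout.get_obs(); print(o['t'],o['tool_pos'],o['width'],o['gripper_force']);rel(o,[.5401,-.0701,.13])
E
```

```text
8.85 [ 0.48817632 -0.38970477  0.12375653] 0.030735443430046146 29.904005527496338
shift/0.1 [ 1.658 -2.781 -0.057]
```

Call:
{"api": "send_rows", "payload": {"motion": [[[0,0,0,0.1,-0.15,-0.2,1],[0,0,0,0.2,-0.35,0,1],[0,0,0,0.2,-0.35,0,1],[0,0,0,0.2,-0.35,0,1],[0,0,0,0.2,-0.35,0,1]]]}}

```text
t: 9.35
tool_pos: [0.5156, -0.2118, 0.1441]
tcp_rot: [[0.93, 0.367, 0.001], [0.367, -0.93, -0.0], [0.001, 0.001, -1.0]]
contact_force: [0.1, -0.0, -0.3]
width: 0.0308
gripper_force: 29.9
```

Call:
{"api": "send_rows", "payload": {"motion": [[[0,0,0,0.2,-0.35,0,1],[0,0,0,0.2,-0.35,0,1],[0,0,0,0.2,-0.35,0,1],[0,0,0,0.16,-0.18,0,1],[0,0,0,0,0,0,1]]]}}

```text
t: 9.85
tool_pos: [0.5414, -0.0681, 0.1439]
tcp_rot: [[0.928, 0.371, 0.001], [0.371, -0.928, 0.001], [0.001, -0.0, -1.0]]
contact_force: [0.3, -0.4, -0.3]
width: 0.0308
gripper_force: 29.9
```

Call:
{"api": "send_rows", "payload": {"motion": [[[0,0,0,0,0,0.3,1],[0,0,0,0,0,0.3,1],[0,0,0,0,0,0,1],[0,0,0,0,0,0,1]]]}}

```text
t: 10.25
tool_pos: [0.5408, -0.0715, 0.0837]
tcp_rot: [[0.93, 0.367, -0.001], [0.367, -0.93, 0.0], [-0.001, -0.0, -1.0]]
contact_force: [0.5, 0.2, -0.7]
width: 0.0311
gripper_force: 29.9
```

```bash
python3 - <<'E'
from h import *
o,im,c=shot('g1'); print(o['t'],o['tool_pos'],o['width']);rel(o,[.5401,-.0701,.043]); print([t2p([x,0,-.014]) for x in (0,.005)])
E
```

```text
10.25 [ 0.54081347 -0.0715481   0.08372557] 0.03105794921730403
shift/0.1 [-0.001 -0.016  0.407] 
[array([311.9, 289.2]), array([311.9, 277.6])]
```

View pics/g1.png

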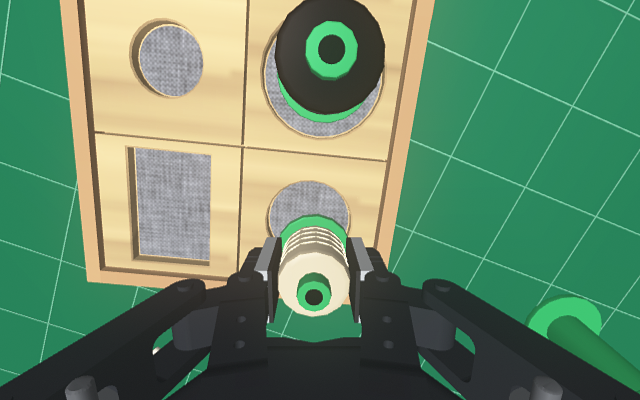

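The spool is held upright over its recess, cap at (314,297), about 3 mm behind the tool axis. I'll correct for that while lowering.

Call:
{"api": "send_rows", "payload": {"motion": [[[0,0,0,0.03,-0.02,0,1],[0,0,0,0,0,0.2,1],[0,0,0,0,0,0.16,1],[0,0,0,0,0,0,1],[0,0,0,0,0,0,1]]]}}

```text
t: 10.8
tool_pos: [0.5439, -0.0681, 0.0485]
tcp_rot: [[0.93, 0.368, 0.001], [0.368, -0.93, -0.0], [0.001, 0.001, -1.0]]
contact_force: [-0.4, -0.5, 0.3]
width: 0.0308
gripper_force: 29.9
```

Call:
{"api": "send_rows", "payload": {"motion": [[[0,0,0,0,0,0.02,1],[0,0,0,0,0,0,1],[0,0,0,0,0,0,1]]]}}

```text
t: 11.1
tool_pos: [0.5435, -0.0681, 0.046]
tcp_rot: [[0.93, 0.368, 0.001], [0.368, -0.93, -0.0], [0.001, 0.001, -1.0]]
contact_force: [0.2, 0.2, -0.4]
width: 0.0311
gripper_force: 29.9
```

Call:
{"api": "send_rows", "payload": {"motion": [[[0,0,0,0,0,0.015,1],[0,0,0,0,0,0,1],[0,0,0,0,0,0,1]]]}}

```text
t: 11.4
tool_pos: [0.5435, -0.0681, 0.0442]
tcp_rot: [[0.93, 0.368, 0.001], [0.368, -0.93, -0.0], [0.001, 0.001, -1.0]]
contact_force: [0.3, 0.5, 1.6]
width: 0.0309
gripper_force: 30.1
```

Call:
{"api": "send_rows", "payload": {"motion": [[[0,0,0,0,0,0.01,1],[0,0,0,0,0,0,1],[0,0,0,0,0,0,1]]]}}

```text
t: 11.7
tool_pos: [0.5435, -0.0681, 0.0442]
tcp_rot: [[0.93, 0.368, 0.0], [0.368, -0.93, -0.0], [0.0, 0.0, -1.0]]
contact_force: [-3.1, 1.4, 11.0]
width: 0.0312
gripper_force: 31.0
```

Call:
{"api": "send_rows", "payload": {"motion": [[[0,0,0,0,0,0,-0.2],[0,0,0,0,0,0,-0.2],[0,0,0,0,0,0,-0.2],[0,0,0,0,0,-0.2,-0.2],[0,0,0,0,0,-0.4,-0.2]]]}}

```text
t: 12.2
tool_pos: [0.54, -0.0669, 0.0998]
tcp_rot: [[0.93, 0.368, -0.008], [0.368, -0.93, 0.003], [-0.006, -0.006, -1.0]]
contact_force: [0.7, -0.5, -0.0]
width: 0.0514
gripper_force: 0.0
```

Call:
{"api": "send_rows", "payload": {"motion": [[[0,0,0,0,0,-0.4,-1],[0,0,0,0,-0.17,-0.2,-1],[0,0,0,0,-0.45,0,-1],[0,0,0,0,-0.45,0,-1],[0,0,0,0,-0.45,0,-1]]]}}

```text
t: 12.7
tool_pos: [0.4863, 0.0746, 0.1628]
tcp_rot: [[0.93, 0.367, 0.0], [0.367, -0.93, 0.0], [0.0, -0.0, -1.0]]
contact_force: [0.3, 0.1, -0.0]
width: 0.0854
gripper_force: 0.0
```

Call:
{"api": "send_rows", "payload": {"motion": [[[0,0,0,-0.03,-0.45,0,-1],[0,0,0,-0.03,-0.45,0,-1],[0,0,0,-0.03,-0.45,0,-1],[0,0,0,-0.03,-0.45,0,-1],[0,0,0,-0.03,-0.45,0,-1]]]}}

```text
t: 13.2
tool_pos: [0.3892, 0.2785, 0.1627]
tcp_rot: [[0.93, 0.368, 0.0], [0.368, -0.93, 0.0], [0.0, 0.0, -1.0]]
contact_force: [0.7, -0.1, -0.4]
width: 0.0851
gripper_force: 0.0
```

```bash
python3 - <<'E'
from h import *
o,im,c=shot('i1'); print(o['t'],o['tool_pos'],o['q'],w2p(c,[.389,.277,.058]));rel(o,[.389,.277,.032])
E
```

```text
13.2 [0.38921539 0.27852002 0.16265726] [ 2.10795412e+01 -3.15501719e-01  1.11816997e+02 -9.90739820e-04
  6.84960243e+01  8.95013543e+01] [314.28785363 206.29972937]
shift/0.1 [-0.008  0.013  1.307]
```

View pics/i1.png

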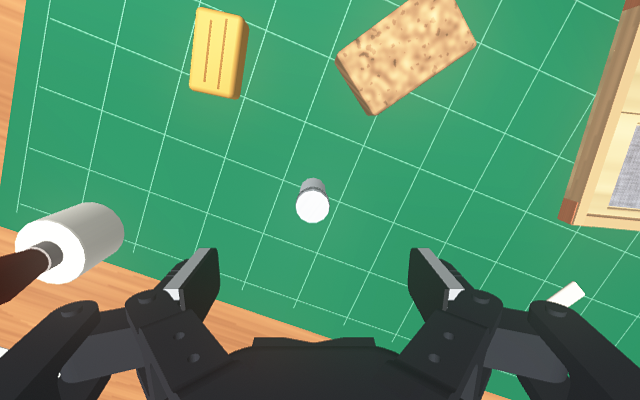

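The needle cap is at (313,208), directly below. The wax bar is at about (217,49).

Call:
{"api": "send_rows", "payload": {"motion": [[[0,0,0,-0.02,0.01,0.3,-1],[0,0,0,0,0,0.4,-1],[0,0,0,0,0,0.4,-1],[0,0,0,0,0,0.2,-1],[0,0,0,0,0,0,-1]]]}}

```text
t: 13.75
tool_pos: [0.3859, 0.2741, 0.0295]
tcp_rot: [[0.93, 0.368, -0.007], [0.368, -0.93, -0.003], [-0.008, -0.0, -1.0]]
contact_force: [-0.2, -1.0, -0.3]
width: 0.0854
gripper_force: 0.0
```

Call:
{"api": "send_rows", "payload": {"motion": [[[0,0,0,0,0,0,1],[0,0,0,0,0,0,1],[0,0,0,0,0,0,1],[0,0,0,0,0,0,1],[0,0,0,0,0,0,1]]]}}

```text
t: 14.25
tool_pos: [0.3898, 0.2758, 0.0339]
tcp_rot: [[0.93, 0.368, 0.002], [0.368, -0.93, 0.001], [0.002, -0.0, -1.0]]
contact_force: [0.3, 0.4, 5.2]
width: 0.025
gripper_force: 29.0
```

Call:
{"api": "send_rows", "payload": {"motion": [[[0,0,0,0,0,0,1],[0,0,0,0,0,0,1],[0,0,0,0,0,-0.1,1],[0,0,0,0,0,-0.4,1],[0,0,0,0,0,-0.4,1]]]}}

```text
t: 14.75
tool_pos: [0.3876, 0.2749, 0.1232]
tcp_rot: [[0.93, 0.368, -0.003], [0.368, -0.93, -0.001], [-0.003, 0.0, -1.0]]
contact_force: [0.7, 0.1, -0.7]
width: 0.0244
gripper_force: 29.4
```

```bash
python3 - <<'E'
from h import *
o=readout.get_obs(); print(o['t'],o['tool_pos'],o['width'],o['gripper_force']);rel(o,[.6014,.0382,.16])
E
```

```text
14.75 [0.38761568 0.27491212 0.12324959] 0.02438397338904613 29.417950361967087
shift/0.1 [ 1.116  2.988 -0.371]
```

Call:
{"api": "send_rows", "payload": {"motion": [[[0,0,0,0.06,0.17,-0.2,1],[0,0,0,0.14,0.4,0,1],[0,0,0,0.14,0.4,0,1],[0,0,0,0.14,0.4,0,1],[0,0,0,0.14,0.4,0,1]]]}}

```text
t: 15.25
tool_pos: [0.5123, 0.1323, 0.1433]
tcp_rot: [[0.93, 0.368, 0.0], [0.368, -0.93, 0.0], [0.0, 0.0, -1.0]]
contact_force: [1.3, -0.4, 0.3]
width: 0.0247
gripper_force: 29.4
```

Call:
{"api": "send_rows", "payload": {"motion": [[[0,0,0,0.14,0.4,0,1],[0,0,0,0.14,0.4,0,1],[0,0,0,0.14,0.3,0,1],[0,0,0,0.08,0.12,0,1],[0,0,0,0,0,0,1]]]}}

```text
t: 15.75
tool_pos: [0.6041, 0.0371, 0.1431]
tcp_rot: [[0.931, 0.366, 0.001], [0.366, -0.931, -0.0], [0.0, 0.001, -1.0]]
contact_force: [-0.5, 0.2, -0.3]
width: 0.0248
gripper_force: 29.5
```

Call:
{"api": "send_rows", "payload": {"motion": [[[0,0,0,0,0,0.3,1],[0,0,0,0,0,0.3,1],[0,0,0,0,0,0,1],[0,0,0,0,0,0,1]]]}}

```text
t: 16.15
tool_pos: [0.6021, 0.0394, 0.083]
tcp_rot: [[0.93, 0.369, -0.002], [0.369, -0.93, 0.0], [-0.001, -0.001, -1.0]]
contact_force: [0.3, -0.2, -0.3]
width: 0.0248
gripper_force: 29.5
```

```bash
python3 - <<'E'
from h import *
o,im,c=shot('j1'); print(o['t'],o['tool_pos'],o['width']);rel(o,[.6014,.0382,.043]); print([t2p([x,0,-.024]) for x in (0,.005)],w2p(c,[.6014,.0382,.017]),t2p([0,0,.034]))
E
```

```text
16.15 [0.60213416 0.03944173 0.08297386] 0.024836118989418846
shift/0.1 [-0.011  0.009  0.4  ] 
[array([311.8, 304. ]), array([311.8, 291.6])] [313.8761561  223.66020261] [312.2 241.5]
```

View pics/j1.png

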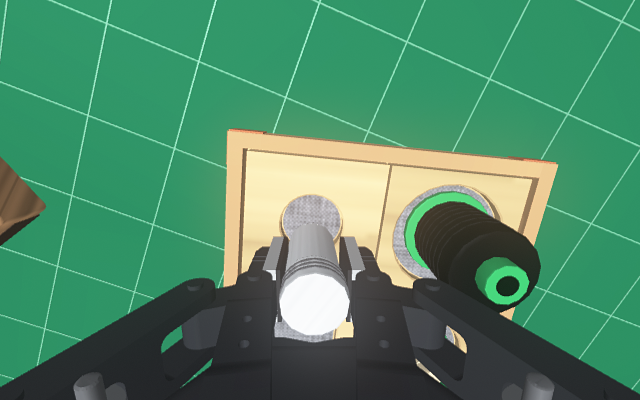

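The needle case is upright with its cap at (314,303), and the recess is centred at about (311,224). The two are aligned to within 2 mm.

Call:
{"api": "send_rows", "payload": {"motion": [[[0,0,0,-0.01,-0.01,0,1],[0,0,0,0,0,0.2,1],[0,0,0,0,0,0.16,1],[0,0,0,0,0,0,1],[0,0,0,0,0,0,1]]]}}

```text
t: 16.7
tool_pos: [0.6017, 0.0392, 0.0469]
tcp_rot: [[0.93, 0.368, -0.0], [0.368, -0.93, 0.0], [-0.0, -0.0, -1.0]]
contact_force: [-0.1, -0.4, -1.0]
width: 0.0247
gripper_force: 29.5
```

Call:
{"api": "send_rows", "payload": {"motion": [[[0,0,0,0,0,0.02,1],[0,0,0,0,0,0,1],[0,0,0,0,0,0,1]]]}}

```text
t: 17.0
tool_pos: [0.6022, 0.0391, 0.0454]
tcp_rot: [[0.93, 0.368, 0.001], [0.368, -0.93, -0.0], [0.001, 0.0, -1.0]]
contact_force: [0.3, 0.6, -0.7]
width: 0.0249
gripper_force: 29.5
```

Call:
{"api": "send_rows", "payload": {"motion": [[[0,0,0,0,0,0.015,1],[0,0,0,0,0,0,1],[0,0,0,0,0,0,1]]]}}

```text
t: 17.3
tool_pos: [0.6018, 0.0392, 0.0433]
tcp_rot: [[0.93, 0.368, -0.0], [0.368, -0.93, 0.0], [-0.0, -0.0, -1.0]]
contact_force: [-0.1, -0.1, -0.4]
width: 0.0249
gripper_force: 29.5
```

Call:
{"api": "send_rows", "payload": {"motion": [[[0,0,0,0,0,0.01,1],[0,0,0,0,0,0,1],[0,0,0,0,0,0,1]]]}}

```text
t: 17.6
tool_pos: [0.602, 0.0392, 0.0429]
tcp_rot: [[0.93, 0.368, 0.0], [0.368, -0.93, -0.0], [0.0, 0.0, -1.0]]
contact_force: [-2.3, 0.8, 4.6]
width: 0.025
gripper_force: 29.7
```

Call:
{"api": "send_rows", "payload": {"motion": [[[0,0,0,0,0,0,-0.1],[0,0,0,0,0,0,-0.1],[0,0,0,0,0,0,-0.1],[0,0,0,0,0,-0.2,-0.1],[0,0,0,0,0,-0.4,-0.1]]]}}

```text
t: 18.1
tool_pos: [0.5986, 0.0395, 0.0989]
tcp_rot: [[0.93, 0.368, -0.008], [0.368, -0.93, 0.001], [-0.007, -0.004, -1.0]]
contact_force: [-0.6, -0.4, -0.7]
width: 0.0465
gripper_force: 0.0
```

Call:
{"api": "send_rows", "payload": {"motion": [[[0,0,0,0,0,-0.4,-1],[0,0,0,0,-0.17,-0.1,-1],[0,0,0,0,-0.45,0,-1],[0,0,0,0,-0.45,0,-1],[0,0,0,0,-0.45,0,-1]]]}}

```text
t: 18.6
tool_pos: [0.5446, 0.182, 0.1518]
tcp_rot: [[0.93, 0.367, -0.001], [0.367, -0.93, 0.0], [-0.001, -0.0, -1.0]]
contact_force: [0.4, -0.3, -0.4]
width: 0.0854
gripper_force: 0.0
```

Call:
{"api": "send_rows", "payload": {"motion": [[[0,0,0,0,-0.45,0,-1],[0,0,0,0,-0.45,0,-1],[0,0,0,0,-0.45,0,-1],[0,0,0,0,-0.45,0,-1],[0,0,0,0,-0.45,0,-1]]]}}

```text
t: 19.1
tool_pos: [0.4615, 0.3914, 0.1516]
tcp_rot: [[0.93, 0.368, -0.001], [0.368, -0.93, -0.0], [-0.001, 0.0, -1.0]]
contact_force: [1.6, 0.0, 0.0]
width: 0.0849
gripper_force: 0.0
```

```bash
python3 - <<'E'
from h import *
o,im,c=shot('k1'); print(o['t'],o['tool_pos'])
h=cv2.cvtColor(im,cv2.COLOR_RGB2HSV); m=cv2.inRange(h,(17,90,150),(32,255,255)); m[250:]=0
n,l,s,ce=cv2.connectedComponentsWithStats(m); k=1+s[1:,4].argmax(); print(s[k],ce[k])
r=cv2.minAreaRect(np.argwhere(l==k)[:,::-1].astype(np.float32)); print(r)
B=np.array([p2w(c,p,.028) for p in cv2.boxPoints(r)])[:,:2]; C=p2w(c,r[0],.028)
e=B[1]-B[0],B[2]-B[1]; print(C,[(np.linalg.norm(v),np.degrees(np.arctan2(v[1],v[0]))%180) for v in e])
short=min(e,key=np.linalg.norm); rel(o,[C[0],C[1],.025],np.degrees(np.arctan2(short[1],short[0])))
E
```

```text
19.1 [0.46145929 0.39140889 0.15155896]
[ 291  153   55   79 3054] [317.61231172 192.26981009]
((317.7853698730469, 192.66830444335938), (44.14080047607422, 73.47488403320312), 12.094757080078125)
[0.46775134 0.3893555  0.028     ] [(np.float64(0.0606226956084615), np.float64(8.979643410751098)), (np.float64(0.034591104008617486), np.float64(99.51530350478419))]
shift/0.1 [0.052 0.042 1.266]  turn_z(deg, tool) 12.08 frac 0.0671
```

View pics/k1.png

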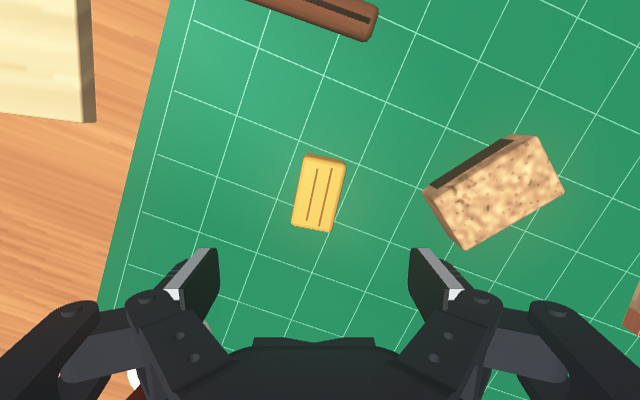

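The wax bar is centred at (318,193), turned 12° relative to the tool, and clear of the cork block. I'll align to it and descend.

Call:
{"api": "send_rows", "payload": {"motion": [[[0,0,0,0.045,0.04,0.2,-1],[0,0,0.034,0,0,0.3,-1],[0,0,0.033,0,0,0.3,-1],[0,0,0,0,0,0.2,-1],[0,0,0,0,0,0,-1]]]}}

```text
t: 19.65
tool_pos: [0.4655, 0.3861, 0.048]
tcp_rot: [[0.986, 0.166, -0.007], [0.166, -0.986, -0.004], [-0.008, 0.003, -1.0]]
contact_force: [0.4, 0.3, 0.1]
width: 0.0853
gripper_force: 0.0
```

```bash
python3 - <<'E'
from h import *
o=readout.get_obs(); print(o['t'],o['tool_pos'],np.array(o['tcp_rot'])[:2,0]);rel(o,[.467,.3893,.022],99.2)
E
```

```text
19.65 [0.46550142 0.38605804 0.04799941] [0.98612175 0.1658337 ]
shift/0.1 [ 0.022 -0.03   0.26 ]  turn_z(deg, tool) 0.35 frac 0.0019
```

Call:
{"api": "send_rows", "payload": {"motion": [[[0,0,0,0,0,0.2,-1],[0,0,0,0,0,0.095,-1],[0,0,0,0,0,0,-1],[0,0,0,0,0,0,-1]]]}}

```text
t: 20.05
tool_pos: [0.4691, 0.3879, 0.0236]
tcp_rot: [[0.986, 0.166, 0.001], [0.166, -0.986, 0.0], [0.001, -0.0, -1.0]]
contact_force: [-0.3, 0.3, 0.1]
width: 0.0851
gripper_force: 0.0
```

Call:
{"api": "send_rows", "payload": {"motion": [[[0,0,0,0,0,0,1],[0,0,0,0,0,0,1],[0,0,0,0,0,0,1],[0,0,0,0,0,0,1],[0,0,0,0,0,0,1]]]}}

```text
t: 20.55
tool_pos: [0.4692, 0.388, 0.0235]
tcp_rot: [[0.986, 0.166, 0.001], [0.166, -0.986, 0.001], [0.001, -0.0, -1.0]]
contact_force: [-0.2, -0.5, 4.0]
width: 0.0351
gripper_force: 32.0
```

```bash
python3 - <<'E'
from h import *
cv2.imwrite('pics/l1.png',imaging.read_camera('wrist')[...,::-1]); o=readout.get_obs(); print(o['t'],o['tool_pos'],o['width'],o['contact_force'],o['moment'])
E
```

```text
20.6 [0.46922539 0.38795886 0.02346586] 0.035470532654539824 [-0.15566934 -0.53767108  3.98901194] [0.00125228 0.00567737 0.03204863]
```

View pics/l1.png

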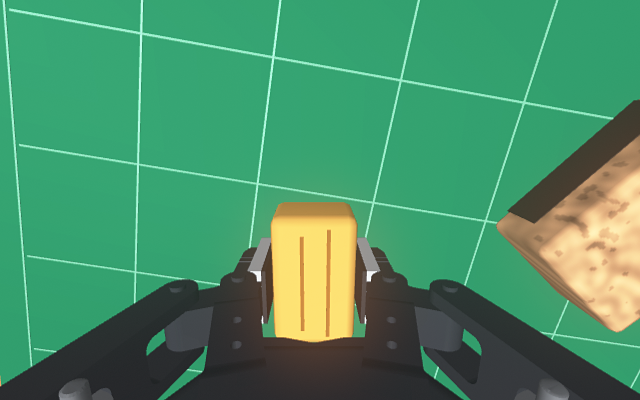

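The wax is gripped squarely but low, so the tips would dip below the insert top on placing. I'll regrip 4 mm higher before lifting.

Call:
{"api": "send_rows", "payload": {"motion": [[[0,0,0,0,0,0,0],[0,0,0,0,0,0,0],[0,0,0,0,0,-0.04,0],[0,0,0,0,0,0,0],[0,0,0,0,0,0,1]]]}}

```text
t: 21.1
tool_pos: [0.4691, 0.3879, 0.0273]
tcp_rot: [[0.986, 0.166, 0.001], [0.166, -0.986, 0.0], [0.001, -0.0, -1.0]]
contact_force: [0.4, 0.1, -0.2]
width: 0.0354
gripper_force: 31.6
```

Call:
{"api": "send_rows", "payload": {"motion": [[[0,0,0,0,0,0,1],[0,0,0,0,0,0,1],[0,0,0,0,0,0,1],[0,0,0,0,0,0,1],[0,0,0,0,0,-0.1,1]]], "grip_force": 40}}

```text
t: 21.6
tool_pos: [0.4673, 0.3869, 0.0353]
tcp_rot: [[0.986, 0.166, -0.003], [0.166, -0.986, -0.002], [-0.004, 0.001, -1.0]]
contact_force: [-0.9, 0.2, -1.1]
width: 0.0349
gripper_force: 44.2
```

Call:
{"api": "send_rows", "payload": {"motion": [[[0,0,0,0,0,-0.4,1],[0,0,0,0,0,-0.4,1],[0,0,0,0,0,0,1],[0,0,0,0,0,0,1]]]}}

```text
t: 22.0
tool_pos: [0.4691, 0.3879, 0.1179]
tcp_rot: [[0.986, 0.166, 0.002], [0.166, -0.986, 0.001], [0.002, -0.001, -1.0]]
contact_force: [-0.0, 0.3, -0.6]
width: 0.0349
gripper_force: 44.2
```

```bash
python3 - <<'E'
from h import *
o=readout.get_obs(); print(o['t'],o['tool_pos'],o['width'],o['gripper_force']);rel(o,[.5166,.0147,.118],105.5)
print([t2p([x,0,-.0005]) for x in (.027,.03,.033)])
E
```

```text
22.0 [0.46907945 0.38788842 0.1179174 ] 0.03490303673609507 44.24754023551941
shift/0.1 [-1.490e-01  3.759e+00 -3.000e-03]  turn_z(deg, tool) -5.97 frac -0.0332
[array([311.7, 212.8]), array([311.7, 205.8]), array([311.7, 198.6])]
```

Call:
{"api": "send_rows", "payload": {"motion": [[[0,0,0,0,0.2,-0.2,1],[0,0,0,-0.02,0.4,0,1],[0,0,0,-0.02,0.4,0,1],[0,0,0,-0.02,0.4,0,1],[0,0,0,-0.02,0.4,0,1]]]}}

```text
t: 22.5
tool_pos: [0.4889, 0.2071, 0.1347]
tcp_rot: [[0.986, 0.166, -0.004], [0.166, -0.986, -0.001], [-0.004, 0.0, -1.0]]
contact_force: [0.2, 0.0, -0.9]
width: 0.0349
gripper_force: 44.2
```

Call:
{"api": "send_rows", "payload": {"motion": [[[0,0,0,-0.02,0.4,0,1],[0,0,0,-0.02,0.4,0,1],[0,0,0,-0.02,0.4,0,1],[0,0,0,-0.02,0.4,0,1],[0,0,0,0,0.36,0,1]]]}}

```text
t: 23.0
tool_pos: [0.5134, 0.0127, 0.1348]
tcp_rot: [[0.986, 0.165, -0.004], [0.165, -0.986, 0.001], [-0.004, -0.001, -1.0]]
contact_force: [0.5, 0.1, -0.4]
width: 0.0348
gripper_force: 44.2
```

Call:
{"api": "send_rows", "payload": {"motion": [[[0,0,-0.033,0,0,0,1],[0,0,0,0,0,0.3,1],[0,0,0,0,0,0.3,1],[0,0,0,0,0,0,1],[0,0,0,0,0,0,1]]]}}

```text
t: 23.5
tool_pos: [0.5138, 0.0146, 0.0756]
tcp_rot: [[0.964, 0.267, -0.004], [0.267, -0.964, 0.001], [-0.003, -0.002, -1.0]]
contact_force: [0.0, -0.7, 0.1]
width: 0.0349
gripper_force: 44.2
```

```bash
python3 - <<'E'
from h import *
o,im,c=shot('m1'); print(o['t'],o['tool_pos'],o['width']);rel(o,[.5166,.0147,.037],105.5)
a=np.radians(15.5);u=np.array([np.cos(a),np.sin(a)]);v=np.array([-u[1],u[0]])
print([np.round(w2p(c,[*(np.array([.5166,.0147])+s*u*.037+t*v*.025),.017])) for s,t in((1,1),(1,-1),(-1,1),(-1,-1))])
print([t2p([.03,y,z]) for y in(-.018,.018) for z in(-.001,.026)])
E
```

```text
23.5 [0.51377018 0.01455452 0.0756415 ] 0.03489417100088435
shift/0.1 [0.029 0.007 0.386]  turn_z(deg, tool) -0.03 frac -0.0002
[array([270., 161.]), array([357., 161.]), array([274., 276.]), array([353., 276.])]
[array([267.2, 206. ]), array([275. , 190.6]), array([356.3, 205.9]), array([349. , 190.6])]
```

View pics/m1.png

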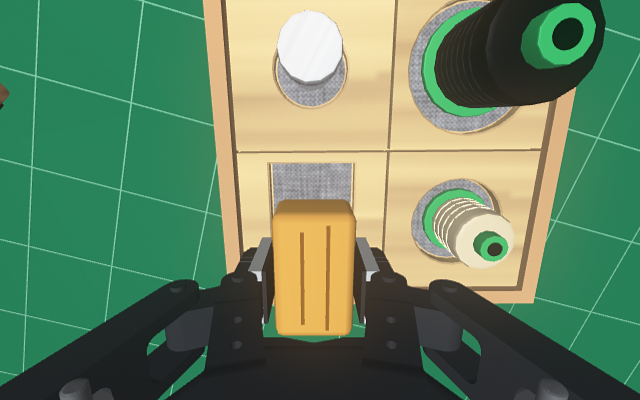

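The needle case, spool and cone all sit upright in their recesses. The wax (272–356, 199–335) lines up over the oblong recess, whose front edge is at (268–354, 163). Lowering now.

Call:
{"api": "send_rows", "payload": {"motion": [[[0,0,0,0.03,-0.01,0,1],[0,0,0,0,0,0.2,1],[0,0,0,0,0,0.14,1],[0,0,0,0,0,0,1],[0,0,0,0,0,0,1]]]}}

```text
t: 24.05
tool_pos: [0.5179, 0.0161, 0.043]
tcp_rot: [[0.964, 0.267, -0.0], [0.267, -0.964, 0.0], [-0.0, -0.0, -1.0]]
contact_force: [-0.4, -0.1, -0.6]
width: 0.0349
gripper_force: 44.2
```

Call:
{"api": "send_rows", "payload": {"motion": [[[0,0,0,0,0,0.025,1],[0,0,0,0,0,0,1],[0,0,0,0,0,0,1]]]}}

```text
t: 24.35
tool_pos: [0.5181, 0.0159, 0.0407]
tcp_rot: [[0.964, 0.267, 0.001], [0.267, -0.964, -0.0], [0.001, 0.0, -1.0]]
contact_force: [1.0, -0.7, -1.1]
width: 0.0351
gripper_force: 44.2
```

Call:
{"api": "send_rows", "payload": {"motion": [[[0,0,0,0,0,0.015,1],[0,0,0,0,0,0,1],[0,0,0,0,0,0,1]]]}}

```text
t: 24.65
tool_pos: [0.5178, 0.016, 0.0388]
tcp_rot: [[0.964, 0.267, -0.0], [0.267, -0.964, 0.0], [-0.0, -0.0, -1.0]]
contact_force: [-1.1, -0.9, -1.0]
width: 0.0352
gripper_force: 44.2
```

Call:
{"api": "send_rows", "payload": {"motion": [[[0,0,0,0,0,0.015,1],[0,0,0,0,0,0,1],[0,0,0,0,0,0,1]]]}}

```text
t: 24.95
tool_pos: [0.5178, 0.016, 0.0372]
tcp_rot: [[0.964, 0.267, -0.0], [0.267, -0.964, 0.0], [-0.0, -0.0, -1.0]]
contact_force: [0.6, -0.3, -1.3]
width: 0.0349
gripper_force: 44.2
```

Call:
{"api": "send_rows", "payload": {"motion": [[[0,0,0,0,0,0.01,1],[0,0,0,0,0,0,1],[0,0,0,0,0,0,1]]]}}

```text
t: 25.25
tool_pos: [0.5178, 0.016, 0.0363]
tcp_rot: [[0.964, 0.267, -0.0], [0.267, -0.964, -0.0], [-0.0, -0.0, -1.0]]
contact_force: [0.3, 0.5, -0.9]
width: 0.0353
gripper_force: 44.3
```

Call:
{"api": "send_rows", "payload": {"motion": [[[0,0,0,0,0,0.01,1],[0,0,0,0,0,0,1],[0,0,0,0,0,0,1]]]}}

```text
t: 25.55
tool_pos: [0.5178, 0.016, 0.0363]
tcp_rot: [[0.964, 0.267, -0.001], [0.267, -0.964, -0.0], [-0.001, -0.0, -1.0]]
contact_force: [-4.2, 0.1, 9.8]
width: 0.0353
gripper_force: 45.4
```

Seated, with contact at the expected height. I release, rise and step back for a final check.

Call:
{"api": "send_rows", "payload": {"motion": [[[0,0,0,0,0,0,-0.15],[0,0,0,0,0,0,-0.15],[0,0,0,0,0,0,-0.15],[0,0,0,0,0,-0.2,-0.15],[0,0,0,0,0,-0.4,-0.15]]]}}

```text
t: 26.05
tool_pos: [0.5148, 0.0165, 0.0927]
tcp_rot: [[0.964, 0.267, -0.008], [0.267, -0.964, 0.002], [-0.007, -0.004, -1.0]]
contact_force: [-0.8, 0.2, -0.1]
width: 0.0493
gripper_force: 0.0
```

Call:
{"api": "send_rows", "payload": {"motion": [[[0,0,0,0,0,-0.4,-0.15],[0,0,0,-0.2,0,-0.4,-1],[0,0,0,-0.3,0,-0.2,-1],[0,0,0,0,0,0,-1],[0,0,0,0,0,0,-1]]]}}

```text
t: 26.55
tool_pos: [0.4697, 0.0026, 0.1954]
tcp_rot: [[0.964, 0.266, 0.001], [0.266, -0.964, -0.0], [0.001, 0.0, -1.0]]
contact_force: [1.1, 0.3, -0.9]
width: 0.0852
gripper_force: 0.0
```

```bash
python3 - <<'E'
from h import *
o,im,c=shot('n1'); s=imaging.read_camera('scene')[120:320,140:460,::-1]
cv2.imwrite('pics/n2.png',np.vstack([cv2.resize(im[60:260,180:500,::-1],(480,300)),cv2.resize(s,(480,300))])); print(o['t'],o['tool_pos'],o['width'])
E
```

```text
26.55 [0.46973406 0.00259291 0.19543947] 0.08518937490279706
```

View pics/n2.png

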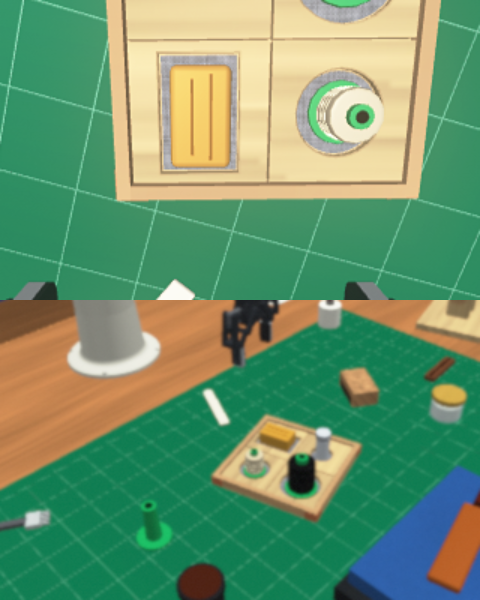

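The wax lies flat in the oblong recess and the spool, needle case and cone stand upright in theirs. The empty cone and the cork block haven't moved, and the robot is clear.

```bash
python3 -c "
from station import ctrl
print(ctrl.hand_in())"
```

```text
the job is handed in; nothing more can be done
None
```

The cone, spool, needle case and wax are each seated the right way up in their own recess, the empty cone and cork block are untouched, and the job was handed in at about 27 s.

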